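# Fit the shelf plate into the bench bath

## Robot

A 7-joint arm with a two-finger parallel gripper is mounted at the origin on a cart in front of the work surface, level with it; the furniture and walls round the work are solid. World frame = base frame: x ahead of the robot, y to its left, z up, the work surface at z = 0. Lengths are in m, angles in rad, forces in N, time in s.
With the tool pointing down it reaches from about 0.4 to 0.875 m from the base axis. Payload 19.3 kg.
Tool frame: the origin (TCP) lies on the front face of the gripper's body, between the roots of the fingers; the fingertips stand 73 mm ahead of it and the grasp point (between the pads) lies 54 mm ahead of it; z points along the fingers, y is the direction in which the jaws open and shut (so a half turn about z gives the same grasp; the last joint's range is limited). The gripper opens to 85 mm and grips with 20 to 120 N. Pads are 22 mm wide; open, the fingers measure 114 mm over their backs; the gripper's body (76 mm by 85 mm) begins 54 mm behind the grasp point. The pads swing forward as they close: fully open they stand 13 mm farther back than shut.
Start: joints at [-0.07, 0.521, -0.036, 1.599, 0.021, 1.021, -0.113], TCP at [0.625, -0, 0.304] pointing down, gripper open.
Joint ranges: [-2.91, 2.91], [-0.3, 2.13], [-1.5, 1.42], [0.17, 2.43], [-1.26, 4.41], [0.16, 1.93], [-2.52, 2.52]. Speed limits (rad/s): [1.89, 1.89, 2.39, 2.39, 3.01, 3.01, 3.01].

## Interface

Orientations are given as [roll, pitch, yaw] about the fixed x, y, z axes, in that order (R = Rz(yaw) Ry(pitch) Rx(roll)).
In Python, from workcell import bot gives the robot as it stands.
- The arm moves only by the shell command python3 -m crank 'ROWS' [OPENING] [FORCE]. ROWS is a JSON object of lists of equal length, an entry for each row: "travel": the shift along the world's x, y, z in cm, a list of three; "rot": the turn, a rotation vector about the world's x, y, z in degrees, a list of three. A call has 1 to 8 rows; each row is the pose to reach, as a shift and turn from the pose commanded when the call began; what a row does not reach only later rows make up. A row lasts 1/10 s, in which the tool goes at most 50 mm and 8.59 degrees, less where a joint would pass 70% of its speed; a pose out of reach is approached as far as the arm can. A call with a gripper value outside its range is refused whole. OPENING is the opening, from -1 (shut) to 1 (fully open), so that 0 is half open, set as the call begins (- or left out, the last holds). The fingers move at their own pace and stop on an object; FORCE is the grip in N (left out, the last holds). Time passes only in rows, so rows that repeat a pose let the fingers close. It gives the time, the measured TCP pose, the force and the opening at its end, in the units of the state.
- bot.observe(): the state, without advancing time (a new reading comes with each control period).
- bot.grab_frame(name): name is "scene" or "side" or "wrist"; returns the picture (480x640x3 uint8, red, green, blue); there is no depth.
- bot.camera_model(name): a dict with "fx", "fy", "cx", "cy" (pixels), "R" (3x3) and "t" (3): a world point X has camera coordinates R X + t. Camera axes: x right, y down, z forward; pixel columns grow to the right and rows downward; lengths in m; the calibration is good to about 2 mm. A picture is of the moment at which its call begins: read the wrist's pose just before it. camera_model takes no time and is no camera call; for the wrist camera it gives the pose at the moment of the call.
- bot.job_done(): hands the job in, once; it reports no verdict.
Trained networks look in the newest picture that a camera, given by its name, has taken for a name from the list of things; names that differ only in an ending like _2 or _b are one class to them, and where a whole thing is asked for, a point or a joint stands for the part that bears it (a point fixed in the world has none). Each returns a list of dicts, best first, with "conf" (0 to 1); they miss things now and then, are a little off and sometimes report something else, mostly with a low value. They report only what shows in the picture. A call takes as long as a camera call.
- bot.silhouettes(camera, thing): "pixels" (480x640 bool, what is visible of it) and "box" ([centre column, centre row, width, height] in pixels, round what is visible of it).
The state is a dict: "clock": time; "qpos": joint angles; "qd": joint speeds; "joint_efforts": joint torques, N m; "position": TCP position; "tool_rot": TCP orientation; "force": force on the tool from outside, world axes, zero at the start; "moment": the same for the moment, N m; "grip_width": finger opening in m.
Only numpy, scipy, OpenCV 4.12 (cv2) and the standard library are available. Lean on these libraries where they do the work, as an engineer would, in place of code of your own. Each camera call takes 0.05 s, during which the arm holds its last target.

## Task

Put the perforated shelf plate into the empty bench bath: it is longer than the bath's mouth, so tilt it, pass one end in under the rim, let the other end down inside, and feel for the seat between the two stop steps of the hidden ledges until the plate lies flat and fully down on both. Never push the plate against the bath with more than about 30 N, do not disturb the dish stack, the small beaker and the brown bottle, and let go of the plate.

Things in the scene. Friction and masses are not known exactly. Their poses are not given: they have to be found in the camera images.
- bath: Fixed shallow white bench bath with steel rims, open on top: 298 mm long (its x), 152 wide (y), 82 high (z up). A grey control housing with a knob, at most 82 mm high, stands 45 mm out from its +x end. Origin: centre of the underside, on the bench. Inside it is 264 mm long (end walls at x = +-132 mm) and 132 mm wide (y = +-66 mm).
- mouth (a point): Middle of the bath's mouth, level with the rim tops, 82 mm above the bath's underside. The end rims leave a mouth only 186 mm long (bath x) and 132 mm wide (y). Axes as the bath.
- rim_far (a point): Middle of the inner edge of the rim at the bath's +x end, at the rim's underside (bath x = 93, z = 78 mm). The rim is flat, 4 mm thick; behind its edge it hides a pocket 39 mm deep to the end wall. Axes as the bath.
- rim_near (a point): The same at the bath's -x end (bath x = -93, z = 78 mm): inner edge of the rim at its underside; same thickness and pocket. Axes as the bath.
- ledge_level (a point): Point over the bath's middle at the height of the ledge floors, 50 mm above the bath's underside. One ledge at each end, from |x| about 70 mm outward; its outer part is a stop step 6 mm higher (top at 56 mm), under the rim. The steps' upright inner faces are 218 mm apart: the plate's seat. The ledges shift together along x: seat centre at x = -8 to +8 mm, not measured. Rubber mounts give 1 mm per 8 N.
- plate: Loose aluminium shelf plate, 214 mm long (its x) x 116 mm wide (its y) x 5 mm thick, about 0.3 kg (0.2 to 0.4), with dark perforations and an upright lifting tab in the middle. Origin: centre of the underside; z up, tab side up. Either end may go in first.
- tab (a point): Grip point on the plate's upright lifting tab, 45 mm above the plate's underside (40 mm above its upper face). The tab is 12 mm thick (along the plate's x, pinch it that way), 44 mm wide (along y); its top is 60 mm above the plate's underside. Axes as the plate.
- end_a (a point): Middle of the plate's +x end edge, half-way up the 5 mm thickness, 107 mm from the plate's centre. Axes as the plate.
- end_b (a point): Middle of the plate's -x end edge, half-way up the thickness, 107 mm from the plate's centre. Axes as the plate.
- petri: Bystander: stack of small culture dishes, 60 mm across, 74 mm high; origin at the centre of its underside.
- beaker: Bystander: small plastic beaker, 55 mm across, 71 mm high; origin at the centre of its underside.
- reagent: Bystander: brown bottle with a black cap, 64 mm across, 135 mm high; origin at the centre of its underside.

How it is judged:
By the outcome, as a careful person would: the job done as asked, in the order asked, and still so for the second after the job is handed in, with the robot touching nothing.
It also fails if it takes over 48 s, if anything falls off the work surface, if the arm or the gripper's body presses on something with over 40 N, if the wrist force passes 120 N, or if a joint passes its speed limit or range.

## Working session

There is one attempt and no reset: what is moved stays moved. The work goes in short steps, Python scripts to look and compute and a shell command to move; the robot and the scene stay as the last step left them, time stands still between calls to the robot, and variables do not carry over. Pictures are saved under pics/ and viewed, and the job is handed in when it is done.

```bash
mkdir -p pics; ls
python3 - <<'E'
from workcell import bot
import cv2
for n in ["scene","side","wrist"]:
    m=bot.camera_model(n); im=bot.grab_frame(n)
    cv2.imwrite(f"pics/{n}0.png",im[:,:,::-1])
    print(n,m)
o=bot.observe(); print(o)
E
```

```text
pics
scene {'fx': 616.7548425155261, 'fy': 616.7548425155261, 'cx': 321.0673044743974, 'cy': 246.59291919691444, 'R': array([[-6.50300179e-01, -7.59677326e-01,  1.94475590e-04],
       [-3.94207264e-01,  3.37231066e-01, -8.54912768e-01],
       [ 6.49392263e-01, -5.56026590e-01, -5.18771743e-01]]), 't': array([0.44417647, 0.2362835 , 1.0353943 ])}
side {'fx': 624.7451224937055, 'fy': 624.7451224937055, 'cx': 327.05798020375346, 'cy': 243.41595594426087, 'R': array([[ 0.92489159, -0.38002174,  0.01261061],
       [-0.19794243, -0.50953677, -0.83737153],
       [ 0.32464496,  0.77198171, -0.5464887 ]]), 't': array([-0.47306287,  0.20964723,  1.06280511])}
wrist {'fx': 333.92413530229635, 'fy': 333.92413530229635, 'cx': 317.3695374565887, 'cy': 244.81938221847935, 'R': array([[ 9.99999729e-01, -6.01328237e-04, -4.24299044e-04],
       [-4.67510177e-04, -9.64304019e-01,  2.64797168e-01],
       [-5.68383287e-04, -2.64796898e-01, -9.64304039e-01]]), 't': array([-0.62533424, -0.03575767,  0.37708702])}
{'clock': 0.15, 'qpos': array([-0.07021541,  0.5218497 , -0.03630959,  1.59985382,  0.02120309,
        1.02108453, -0.11279932]), 'qd': array([-0.00057099, -0.00102652, -0.00055047, -0.00209488,  0.0003915 ,
       -0.00083788, -0.00067196]), 'joint_efforts': array([ 4.00798544e-04, -9.27376485e+01,  1.98035471e+00, -3.70049715e+01,
        1.79930578e-02,  6.46477114e-03, -1.41420460e-05]), 'position': array([ 6.24822218e-01, -2.51399910e-05,  3.03483512e-01]), 'tool_rot': array([-3.14078478e+00,  6.45580613e-05,  1.57078585e+00]), 'force': array([-0.5901678 ,  0.3609575 ,  1.17919881]), 'moment': array([ 0.04973029, -0.06035168, -0.03288939]), 'grip_width': 0.08538169471107185}
```

View pics/scene0.png

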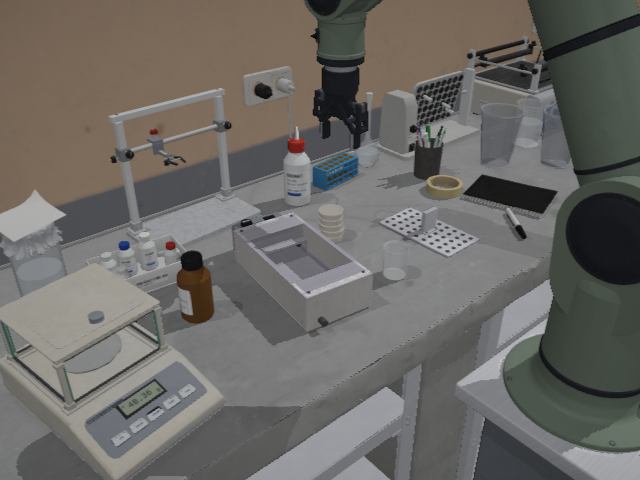

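View pics/side0.png

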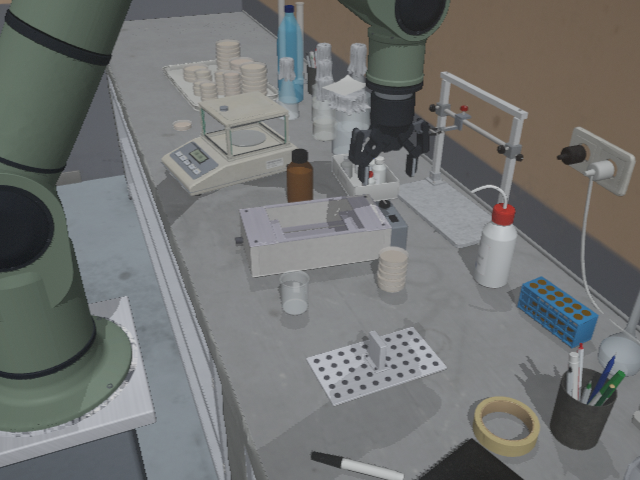

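View pics/wrist0.png

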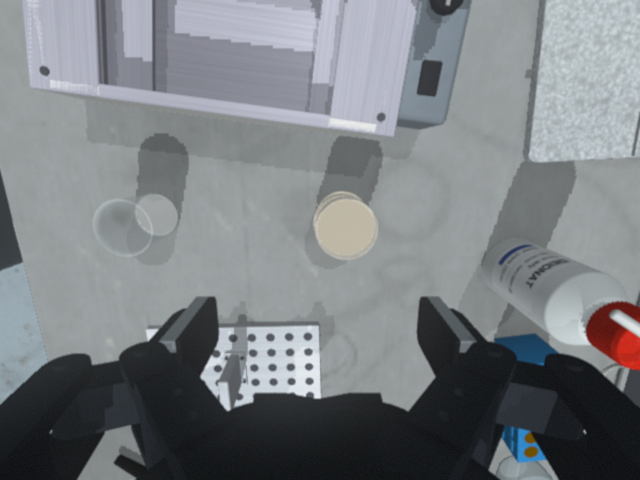

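The bath's long axis runs away from the robot, with its knob housing at the far end. The plate lies to the right, the beaker and dish stack are between them, and the bottle is beyond the bath. Next I'll run the networks and fit poses.

Run:
```python
from workcell import bot
import cv2,numpy as np,pickle
D={}
for n in ["scene","side","wrist"]:
    im=bot.grab_frame(n); D[n]=dict(im=im,cam=bot.camera_model(n),s={})
    vis=im[:,:,::-1].copy()
    for t in ["bath","plate","petri","beaker","reagent"]:
        r=bot.silhouettes(n,t)
        D[n]['s'][t]=r
        print(n,t,[(round(x['conf'],2),np.round(x['box']).tolist()) for x in r[:3]])
        if r:
            c,_=cv2.findContours(r[0]['pixels'].astype(np.uint8),cv2.RETR_EXTERNAL,cv2.CHAIN_APPROX_NONE)
            cv2.drawContours(vis,c,-1,(0,0,255),1)
    cv2.imwrite(f"pics/{n}_sil.png",vis)
pickle.dump(D,open('d0.pkl','wb'))
im=D['side']['im'][180:420,220:460]; cv2.imwrite('pics/side_crop.png',cv2.resize(im[:,:,::-1],(720,720))[:600])
print(bot.observe()['clock'])
```

```text
scene bath [(0.63, [302.0, 272.0, 142.0, 122.0])]
scene plate [(0.95, [429.0, 233.0, 90.0, 48.0])]
scene petri [(0.61, [332.0, 224.0, 28.0, 38.0])]
scene beaker [(0.66, [396.0, 260.0, 26.0, 44.0])]
scene reagent [(0.61, [194.0, 288.0, 35.0, 76.0])]
side bath [(0.8, [321.0, 237.0, 172.0, 85.0])]
side plate [(0.66, [378.0, 368.0, 139.0, 78.0])]
side petri [(0.98, [395.0, 269.0, 32.0, 51.0])]
side beaker [(0.95, [296.0, 291.0, 28.0, 43.0]), (0.32, [321.0, 237.0, 172.0, 81.0])]
side reagent [(0.85, [302.0, 176.0, 26.0, 57.0]), (0.3, [377.0, 365.0, 138.0, 81.0])]
wrist bath [(0.76, [246.0, 71.0, 451.0, 141.0])]
wrist plate [(0.9, [233.0, 366.0, 177.0, 87.0])]
wrist petri [(0.73, [347.0, 225.0, 61.0, 71.0]), (0.62, [246.0, 71.0, 452.0, 142.0])]
wrist beaker [(0.81, [135.0, 224.0, 87.0, 67.0])]
wrist reagent [(0.44, [346.0, 226.0, 60.0, 68.0]), (0.37, [235.0, 368.0, 173.0, 84.0])]
1.05
```

View pics/side_sil.png

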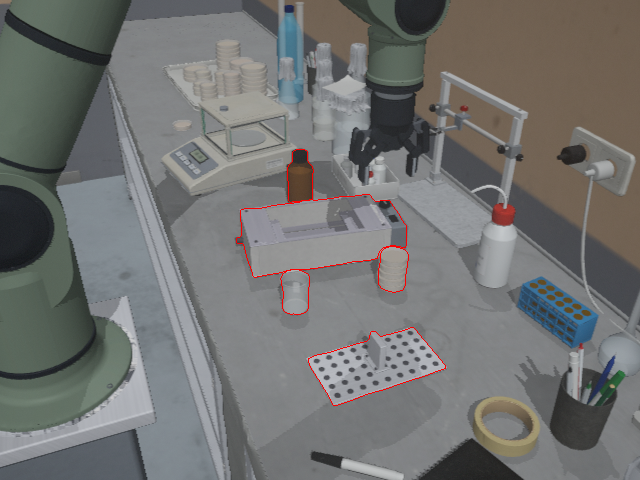

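View pics/scene_sil.png

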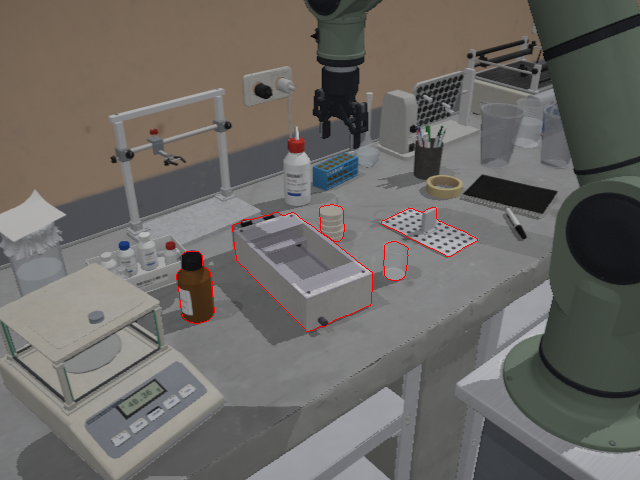

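View pics/side_crop.png

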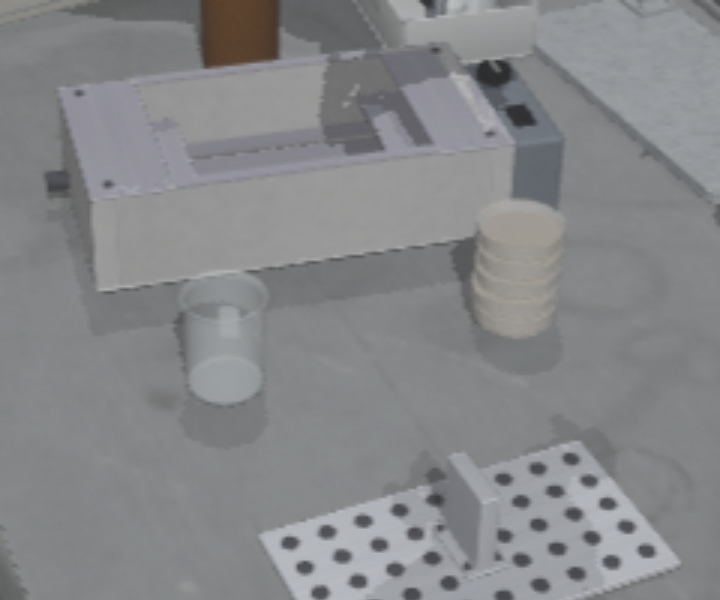

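Run:
```python
import pickle,cv2
D=pickle.load(open('d0.pkl','rb'))
c=cv2.resize(D['scene']['im'][200:340,220:390,::-1],None,fx=4.2,fy=4.2,interpolation=cv2.INTER_CUBIC); cv2.imwrite('pics/scene_crop.png',c)
c=cv2.resize(D['wrist']['im'][0:160,0:480,::-1],None,fx=1.65,fy=1.65,interpolation=cv2.INTER_CUBIC); cv2.imwrite('pics/wrist_crop.png',c)
```

```text
(no output)
```

View pics/scene_crop.png

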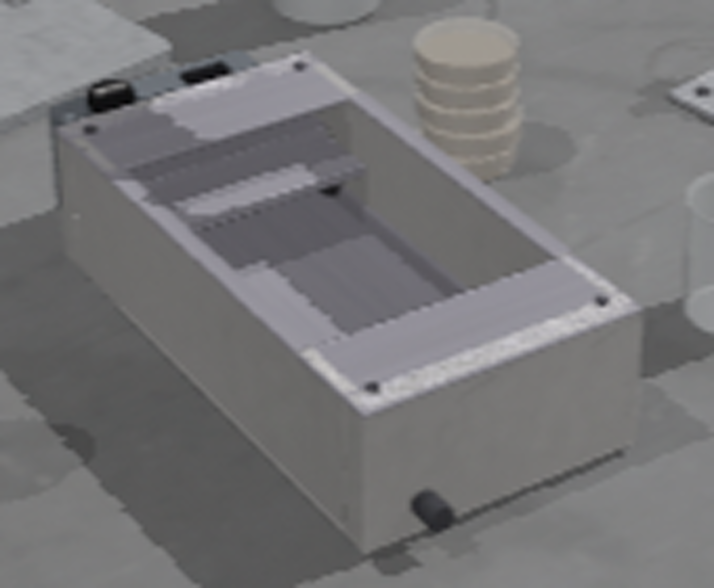

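View pics/wrist_crop.png

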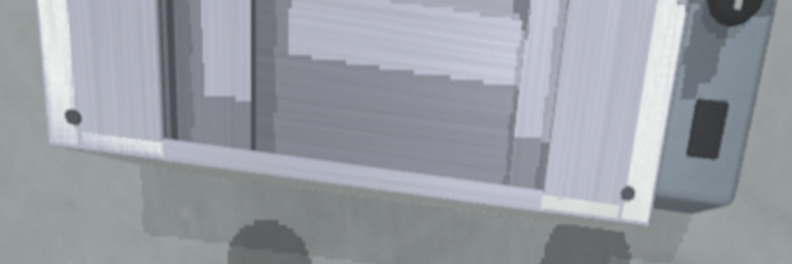

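```bash
cat > fit.py <<'E'
import numpy as np,pickle,cv2
from scipy.optimize import least_squares,minimize
def proj(c,X):
    Xc=np.atleast_2d(X)@c['R'].T+c['t']; return np.c_[c['fx']*Xc[:,0]/Xc[:,2]+c['cx'],c['fy']*Xc[:,1]/Xc[:,2]+c['cy']]
def ray(c,uv,z):
    d=c['R'].T@np.array([(uv[0]-c['cx'])/c['fx'],(uv[1]-c['cy'])/c['fy'],1]); o=-c['R'].T@c['t']
    return o+d*(z-o[2])/d[2]
def pose(p,X):
    c,s=np.cos(p[2]),np.sin(p[2]); X=np.atleast_2d(X).astype(float); return np.c_[c*X[:,0]-s*X[:,1]+p[0],s*X[:,0]+c*X[:,1]+p[1],X[:,2]]
def box(x0,x1,y0,y1,z0,z1): return np.array([[x,y,z] for x in(x0,x1) for y in(y0,y1) for z in(z0,z1)])
def render(cam,parts,S=3):
    m=np.zeros((480*S,640*S),np.uint8)
    for P in parts:
        uv=proj(cam,P); h=cv2.convexHull(((uv+.5)*S*16).astype(np.int32)); cv2.fillConvexPoly(m,h,1,shift=4)
    return m
E
python3 - <<'E'
from fit import *
D=pickle.load(open('d0.pkl','rb'))
L,W,H=.149,.076,.082
obs={'scene':[((-L,W,H),(306.2,298.1)),((-L,W,0),(306.2,331)),((-L,-W,H),(372.4,273.3)),((-L,-W,0),(371.2,307.1)),((L,W,H),(234.3,230.5)),((L,-W,H),(292.6,213.1))],
'wrist':[((-L,-W,H),(30.3,87.3)),((L,-W,H),(392.7,134.5))],
'side':[((-L,W,H),(240,209.3)),((-L,-W,H),(252.7,246.7)),((-L,-W,0),(253.3,276.7)),((L,-W,H),(391,229.3)),((L,W,H),(370,194.3))]}
def res(p,cams):
    return np.concatenate([(proj(D[n]['cam'],pose(p,[o[0] for o in obs[n]]))-np.array([o[1] for o in obs[n]])).ravel() for n in cams])
for cams in (['scene'],['side'],['wrist'],['scene','side','wrist']):
    r=least_squares(res,[.7,.25,0],args=(cams,),loss='soft_l1'); print(cams,np.round(r.x,4),np.round(np.degrees(r.x[2]),2),np.round(r.fun if 0 else res(r.x,cams),1))
# plate
hole=lambda:None
parts=[box(-.107,.107,-.058,.058,0,.005),box(-.006,.006,-.022,.022,.005,.060)]
def cost(p,cams):
    t=0
    for n in cams:
        m=render(D[n]['cam'],[pose(p,P) for P in parts]).astype(bool); s=np.kron(D[n]['s']['plate'][0]['pixels'],np.ones((3,3),bool)); t+=1-(m&s).sum()/(m|s).sum()
    return t
x0=ray(D['side']['cam'],(378,365),0); print(x0)
for cams in (['scene'],['side'],['scene','side']):
    best=min((minimize(cost,[x0[0],x0[1],y],args=(cams,),method='Nelder-Mead',options=dict(initial_simplex=[[x0[0],x0[1],y],[x0[0]+.02,x0[1],y],[x0[0],x0[1]+.02,y],[x0[0],x0[1],y+.2]])) for y in (-.3,0,.3)),key=lambda r:r.fun)
    print('plate',cams,np.round(best.x,4),np.degrees(best.x[2]),best.fun)
# cylinders
for t,rad,h in (('petri',.03,.074),('beaker',.0275,.071),('reagent',.032,.135)):
    a=np.linspace(0,2*np.pi,40)
    P=np.array([[rad*np.cos(q),rad*np.sin(q),z] for q in a for z in(0,h)])
    for cams in (['scene'],['side']):
        def c2(p):
            tt=0
            for n in cams:
                m=render(D[n]['cam'],[P+[p[0],p[1],0]]).astype(bool); s=np.kron(D[n]['s'][t][0]['pixels'],np.ones((3,3),bool)); tt+=1-(m&s).sum()/(m|s).sum()
            return tt
        b=D[cams[0]]['s'][t][0]['box']; x0=ray(D[cams[0]]['cam'],b[:2],h/2)[:2]
        r=minimize(c2,x0,method='Nelder-Mead',options=dict(initial_simplex=[x0,x0+[.02,0],x0+[0,.02]])); print(t,cams,np.round(r.x,3),round(r.fun,3))
E
```

```text
['scene'] [ 0.5513  0.1725 -0.1294] -7.41 [-0.4  0.2  0.2  2.8  0.6 -0.6  0.  -0.  -1.8 -0.7  0.6 -1.5]
['side'] [ 0.5513  0.1673 -0.1315] -7.53 [-0.2 -0.2 -1.9 -0.1 -0.3  3.4  2.4 -1.4  0.6 -0.6]
['wrist'] [ 0.5516  0.1733 -0.1217] -6.97 [-1.9  0.1  2.3  0.2]
['scene', 'side', 'wrist'] [ 0.5521  0.1728 -0.1244] -7.13 [-0.3  0.   0.2  2.7  0.4 -0.9 -0.2 -0.3 -2.4 -0.6 -0.1 -1.6 -0.7 -1.2
 -2.  -1.4 -0.4  2.1  1.6 -3.1 -0.5 -1.9 -1.5  0.1  2.5  1.2]
[ 0.52304419 -0.20274807  0.        ]
plate ['scene'] [ 0.5242 -0.2011  0.0242] 1.3893754039290402 0.047711299333213164
plate ['side'] [ 0.5208 -0.1989  0.0279] 1.6008723964176712 0.03249299719887955
plate ['scene', 'side'] [ 0.5216 -0.2     0.027 ] 1.5485717396168157 0.09429935201186213
petri ['scene'] [ 0.655 -0.008] 0.174
petri ['side'] [ 0.652 -0.001] 0.094
beaker ['scene'] [ 0.448 -0.006] 0.169
beaker ['side'] [0.445 0.002] 0.084
reagent ['scene'] [0.6   0.388] 0.162
reagent ['side'] [0.603 0.401] 0.241
```

```bash
python3 -m crank '{"travel":[[-4,4,0],[-7,8,0],[-7,8,0],[-7,8,0]],"rot":[[0,0,0],[0,0,0],[0,0,0],[0,0,0]]}' 1
python3 - <<'E'
from workcell import bot
import cv2,pickle
o=bot.observe(); c=bot.camera_model('wrist'); im=bot.grab_frame('wrist'); r=bot.silhouettes('wrist','bath')
print(o['clock'],o['position'],o['qd'].round(3),o['qpos'].round(3)); pickle.dump((c,im),open('w1.pkl','wb'))
cv2.imwrite('pics/w1.png',im[:,:,::-1]); print(r[0]['box'] if r else 0)
E
```

```text
clock: 1.45
position: [0.5545, 0.0813, 0.3043]
tool_rot: [3.141, -0.0, 1.573]
force: [0.4, -0.7, 0.5]
grip_width: 0.0854
1.45 [0.55450932 0.08131931 0.30434919] [ 0.038  0.022  0.03  -0.031  0.003  0.006  0.022] [-0.207  0.418 -0.059  1.772  0.029  0.952 -0.276]
[340.6, 116.6, 422.6, 233.2]
```

View pics/w1.png

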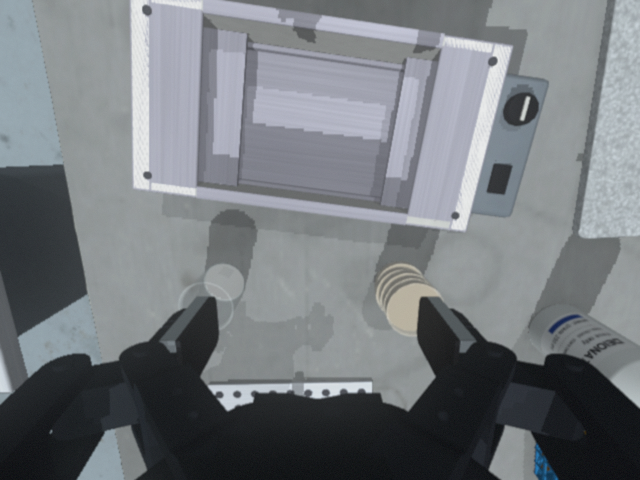

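Run:
```python
import pickle,cv2
c,im=pickle.load(open('w1.pkl','rb'))
cv2.imwrite('pics/w1a.png',cv2.resize(im[0:240,120:330,::-1],None,fx=2.5,fy=2.5,interpolation=cv2.INTER_CUBIC))
cv2.imwrite('pics/w1b.png',cv2.resize(im[20:240,320:530,::-1],None,fx=2.7,fy=2.7,interpolation=cv2.INTER_CUBIC))
```

```text
(no output)
```

View pics/w1a.png

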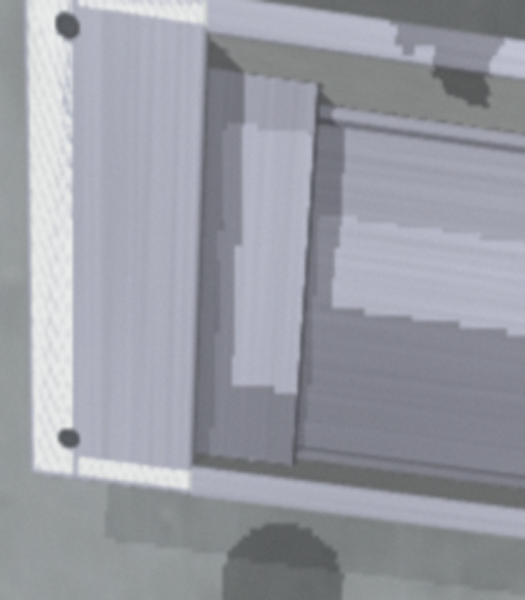

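View pics/w1b.png

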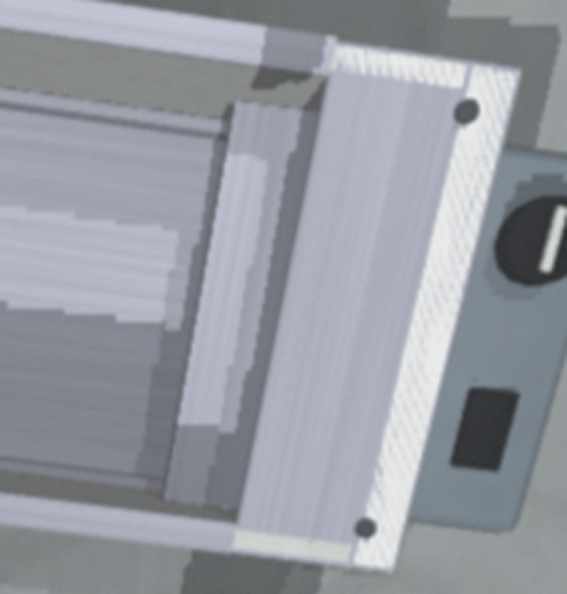

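Run:
```python
from fit import *
c,im=pickle.load(open('w1.pkl','rb'))
P=np.array([(-.149,-.076),(-.093,-.066),(-.093,.066),(.149,-.076),(.149,.076),(.093,-.066),(.093,.066)])
P=np.c_[P,np.full(7,.082)]
uv=np.array([(134,188.4),(197.2,186.4),(202,12.8),(465.6,231.5),(512.2,45.9),(408.1,213.3),(441.5,46.7)])
f=lambda p:(proj(c,pose(p,P))-uv).ravel()
r=least_squares(f,[.55,.17,-.12]);p=r.x
print(p.round(4),np.degrees(p[2]),f(p).round(1))
for n,q in (('near1',(247.2,34)),('near2',(238.4,186)),('far1',(407,58.1)),('far2',(381.1,204.1))):
    X=ray(c,q,.05); d=X[:2]-p[:2]; C,S=np.cos(p[2]),np.sin(p[2]); print(n,(C*d[0]+S*d[1])*1e3,(-S*d[0]+C*d[1])*1e3)
```

```text
[ 0.5513  0.1721 -0.1267] -7.259411145522634 [-2.9  1.3 -0.8  0.1  0.1 -0.3  1.2  1.   2.6 -2.1 -0.4  0.4 -0.1  1. ]
near1 -65.06037400920982 64.89416347767674
near2 -64.00337824418948 -64.87828610568737
far1 74.46504040986791 64.24912126706975
far2 74.83619043096601 -64.50698048934025
```

Run:
```python
from fit import *
D=pickle.load(open('d0.pkl','rb'));c=D['wrist']['cam']
im=D['wrist']['im'][290:420,130:340,::-1]; cv2.imwrite('pics/wp.png',cv2.resize(im,None,fx=3.8,fy=3.8,interpolation=cv2.INTER_CUBIC))
for p in ([.5216,-.2,.027],):
  print(proj(c,pose(p,[(-.107,.058,.005),(.107,.058,.005),(.107,-.058,.005),(-.006,.022,.06),(.006,.022,.06)])).round(1))
  for n in('scene','side'): print(proj(D[n]['cam'],pose(p,[(-.107,.058,.005),(.107,.058,.005),(.107,-.058,.005),(-.107,-.058,.005),(0,.022,.06),(0,-.022,.06)])).round(1).tolist())
```

```text
[[144.4 330.2]
 [318.4 325.9]
 [320.7 405.1]
 [216.5 383. ]
 [227.4 382.7]]
[[448.6, 255.7], [378.8, 221.4], [409.9, 206.7], [479.4, 238.1], [424.0, 212.2], [436.0, 206.3]]
[[306.3, 357.4], [413.4, 325.7], [448.0, 366.7], [334.0, 404.3], [372.5, 329.9], [384.8, 346.2]]
```

View pics/wp.png

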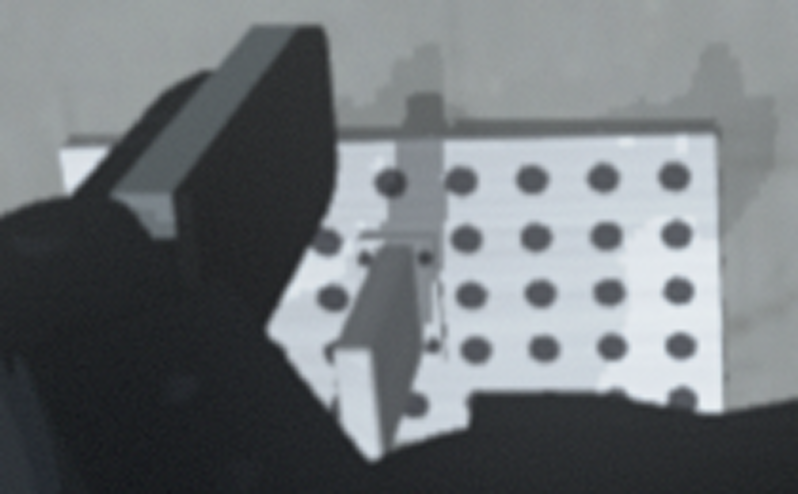

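```bash
python3 -m crank '{"travel":[[-0.5,-4,0],[-1,-9,0],[-2,-14,-1],[-3,-19,-3],[-3.2,-24,-6],[-3.2,-28,-9],[-3.2,-28,-11],[-3.2,-28,-11]],"rot":[[0,0,0],[0,0,0],[0,0,0.5],[0,0,1],[0,0,1.2],[0,0,1.2],[0,0,1.2],[0,0,1.2]]}' 1 100
python3 - <<'E'
from workcell import bot
import cv2,pickle
o=bot.observe(); c=bot.camera_model('wrist'); im=bot.grab_frame('wrist')
print(o['clock'],o['position'],o['qd'].round(3),o['qpos'].round(3)); pickle.dump((c,im),open('w2.pkl','wb'))
cv2.imwrite('pics/w2.png',im[:,:,::-1])
E
```

```text
clock: 2.35
position: [0.521, -0.2034, 0.1905]
tool_rot: [-3.136, -0.0, 1.587]
force: [0.2, 1.4, 0.8]
grip_width: 0.0856
2.35 [ 0.52102812 -0.20341996  0.19049676] [-0.053 -0.073 -0.03  -0.023 -0.009  0.066 -0.033] [ 0.268  0.569 -0.004  1.869  0.005  0.709  0.277]
```

View pics/w2.png

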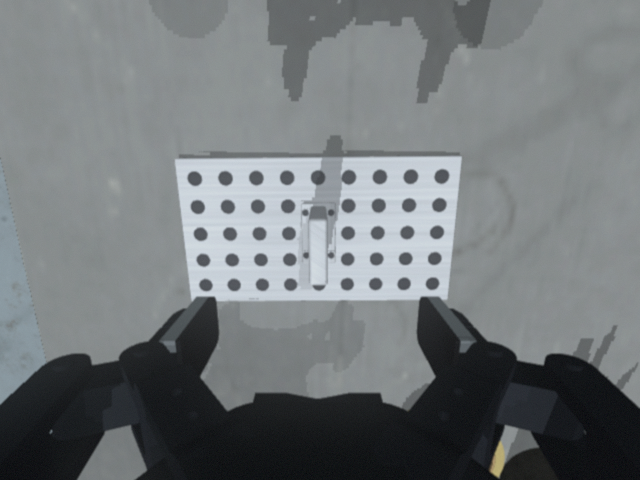

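Run:
```python
from fit import *
c,im=pickle.load(open('w2.pkl','rb'))
P=[(-.107,.058,.005),(.107,.058,.005),(.107,-.058,.005),(-.107,-.058,.005)]
uv=np.array([(177,158.5),(461,156.5),(448,300),(190,299.5)])
f=lambda p:(proj(c,pose(p,P))-uv).ravel()
r=least_squares(f,[.52,-.2,.02]);print(r.x,np.degrees(r.x[2]),f(r.x).round(1))
```

```text
[ 0.52179946 -0.19885563  0.01872337] 1.0727702228805962 [-3.1 -1.3  2.8 -0.4  0.1  1.   0.3  1.9]
```

```bash
python3 -m crank '{"travel":[[0,0,-4],[0,0.1,-8],[0,0.1,-9.5],[0,0.1,-9.5],[0,0.1,-9.5]],"rot":[[0,0,0],[0,0,0],[0,0,0],[0,0,0],[0,0,0]]}' 1 100 && python3 -m crank '{"travel":[[0,0,0],[0,0,0],[0,0,0],[0,0,0],[0,0,0],[0,0,0]],"rot":[[0,0,0],[0,0,0],[0,0,0],[0,0,0],[0,0,0],[0,0,0]]}' -1 100
```

```text
clock: 2.9
position: [0.5239, -0.1991, 0.1005]
tool_rot: [3.14, 0.001, 1.592]
force: [-0.0, -0.3, -0.4]
grip_width: 0.0853
clock: 3.5
position: [0.523, -0.1991, 0.0993]
tool_rot: [-3.142, 0.0, 1.592]
force: [-2.3, 0.9, 10.3]
grip_width: 0.0104
```

```bash
python3 -m crank '{"travel":[[0,0,1],[0,0,4],[0,0,8],[0,0,12],[0,0,15],[0,0,15],[0,0,15]],"rot":[[0,0,0],[0,0,0],[0,0,0],[0,0,0],[0,0,0],[0,0,0],[0,0,0]]}' -1 100
python3 - <<'E'
from workcell import bot
import cv2,pickle
im=bot.grab_frame('wrist');o=bot.observe()
print(o); cv2.imwrite('pics/w3.png',im[:,:,::-1])
im=bot.grab_frame('side'); cv2.imwrite('pics/s3.png',im[:,:,::-1])
E
```

```text
clock: 4.2
position: [0.5229, -0.199, 0.2493]
tool_rot: [3.141, 0.0, 1.592]
force: [-0.7, 0.2, -2.9]
grip_width: 0.011
{'clock': 4.25, 'qpos': array([ 2.59532733e-01,  4.84952788e-01, -2.55831130e-03,  1.83071233e+00,
        1.56555258e-03,  8.26717389e-01,  2.77172365e-01]), 'qd': array([ 0.00052104,  0.02113591, -0.00097822,  0.00641172, -0.0003117 ,
       -0.00102174,  0.00070159]), 'joint_efforts': array([ 8.40277830e-02, -8.86674786e+01,  2.71921456e+00, -3.39843464e+01,
        1.51116826e-02,  7.83138257e-02,  2.65775154e-03]), 'position': array([ 0.52259237, -0.19887245,  0.24844521]), 'tool_rot': array([-3.14084627e+00, -2.55633199e-04,  1.59176046e+00]), 'force': array([-0.41673637, -1.02791422, -3.53492123]), 'moment': array([-0.03596808, -0.00282541, -0.01741494]), 'grip_width': 0.010654276770940255}
```

View pics/w3.png

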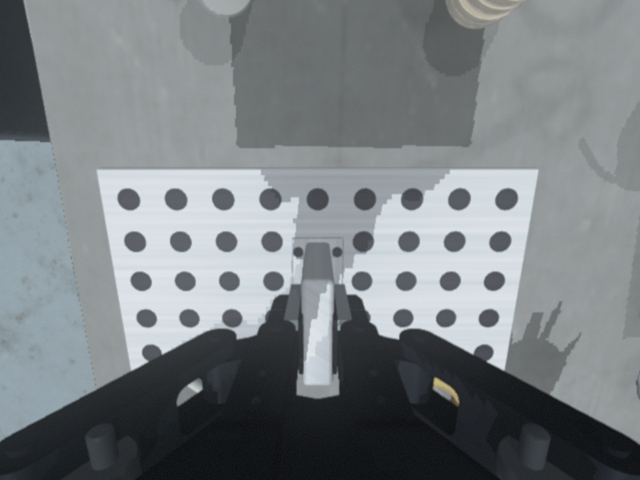

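View pics/s3.png

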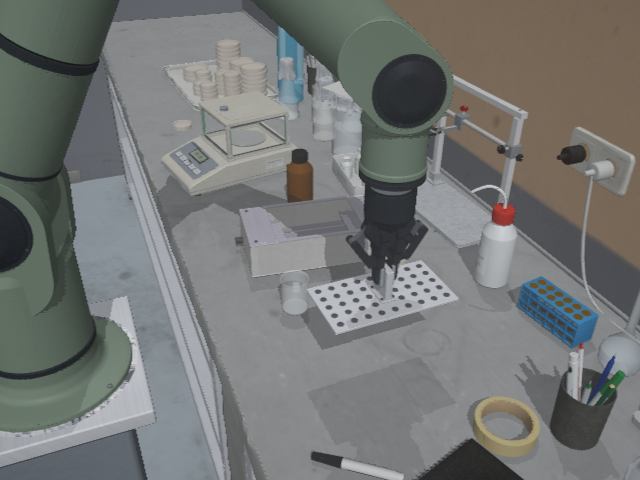

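```bash
cat > plan.py <<'E'
import numpy as np
from scipy.spatial.transform import Rotation as R
B=np.array([.5513,.1721]); YAW=-.1267
OFF=np.array([0,0,.0993])   # plate underside centre in tool frame
R0=R.from_euler('xyz',[np.pi,0,np.pi/2])  # tool for plate yaw 0
Rb=R.from_euler('z',YAW)
def tcp(xa,za,th,y=0,end=1):
    """xa,za (mm) bath coords of the lower corner of end A (end=1:+x); th tilt deg, A down; returns TCP pos, R"""
    Rp=Rb*R.from_euler('y',np.radians(th))
    A=np.array([xa/1e3,y/1e3,za/1e3]); 
    cl=A-R.from_euler('y',np.radians(th)).apply([.107*end,0,0])
    cw=Rb.apply(cl)+[B[0],B[1],0]
    Rt=Rp*R0
    return cw-Rt.apply(OFF),Rt
def tilt(rot):
    """plate state from tool_rot"""
    return Rb.inv()*R.from_euler('xyz',rot)*R0.inv()
def state(pos,rot):
    Rt=R.from_euler('xyz',rot); c=Rt.apply(OFF)+pos
    Rl=tilt(rot); cl=Rb.inv().apply(c-[B[0],B[1],0])
    f=lambda v:(np.array(cl+Rl.apply(v))*1e3).round(1).tolist()
    return dict(cen=f([0,0,0]),A=f([.107,0,0]),B=f([-.107,0,0]),rv=np.degrees(Rl.as_rotvec()).round(2).tolist())
def delta(pos,rot,tgt):
    p,Rt=tgt; return ((p-pos)*100).round(2).tolist(), np.degrees((Rt*R.from_euler('xyz',rot).inv()).as_rotvec()).round(2).tolist()
E
python3 - <<'E'
from plan import *
from fit import *
from workcell import bot
o=bot.observe(); c=bot.camera_model('wrist')
# refine plate in tool from w3 corners
Rt=R.from_euler('xyz',o['tool_rot'])
uv=np.array([(97,169),(538,168.5)])
P=np.array([(-.107,.058,.005),(.107,.058,.005)])
Rp=Rt*R0.inv()
for off in ([0,0,.0993],):
  print(proj(c,Rp.apply(P)+Rt.apply(off)+o['position']))
def f(q): return (proj(c,Rp.apply(R.from_euler('z',q[3]).apply(P))+Rt.apply(q[:3])+o['position'])-uv).ravel()
print(np.degrees(Rp.as_rotvec()))
g=lambda q:np.r_[f(np.r_[q[0],q[1],.0993,q[2]])]
r=least_squares(g,[0,0,0]); print(r.x,g(r.x))
print(state(o['position'],o['tool_rot']))
for t in ((80,160,0),(80,125,20),(84,64,20),(127,64,20)):
  print(t,tcp(*t)[0].round(4),delta(o['position'],o['tool_rot'],tcp(*t)))
E
```

```text
[[ 92.08795437 168.49384626]
 [539.37202678 168.23023198]]
[0.02825288 0.0981814  1.19993998]
[-0.00042285  0.00086813  0.00052685] [-2.98232542  0.5188378   2.98615911  0.51364876]
{'cen': [18.1, -371.6, 148.6], 'A': [123.9, -355.9, 148.5], 'B': [-87.8, -387.3, 148.8], 'rv': [0.02, 0.1, 8.46]}
(80, 160, 0) [0.5245 0.1755 0.2593] ([0.21, 37.44, 1.14], [-0.03, -0.1, -8.46])
(80, 125, 20) [0.5646 0.1704 0.2549] ([4.22, 36.93, 0.7], [1.02, 19.89, -8.37])
(84, 64, 20) [0.5686 0.1699 0.1939] ([4.61, 36.87, -5.4], [1.02, 19.89, -8.37])
(127, 64, 20) [0.6112 0.1645 0.1939] ([8.88, 36.33, -5.4], [1.02, 19.89, -8.37])
```

```bash
python3 -m crank '{"travel":[[0,2,1],[0,6,1.5],[0,11,1.5],[0.2,16,1.5],[0.4,21,1.5],[0.6,26,1.5],[1,31,1.5],[2,34.5,1.5]],"rot":[[0,0,0],[0,0,-1.5],[0,0,-3],[0,0,-4.5],[0,0,-6],[0,0,-7],[0,0,-8],[0,4,-8.5]]}' -1 110 && python3 -m crank '{"travel":[[1,1.5,0],[1.7,2.2,-0.5],[2.2,2.4,-0.8],[2.2,2.4,-0.8],[2.2,2.4,-0.8]],"rot":[[0.5,6,0],[0.7,12,0],[1,16,0],[1,16,0],[1,16,0]]}' -1 110
python3 - <<'E'
from workcell import bot
from plan import *
o=bot.observe(); print(o['clock'],o['position'],o['tool_rot'],o['qpos'].round(2),o['force'])
print(state(o['position'],o['tool_rot']))
for t in ((80,125,20),(84,64,20)): print(delta(o['position'],o['tool_rot'],tcp(*t)))
E
```

```text
clock: 5.1
position: [0.5411, 0.1498, 0.263]
tool_rot: [-3.069, 0.004, 1.446]
force: [1.4, -1.1, -2.2]
grip_width: 0.0107
clock: 5.6
position: [0.5647, 0.1697, 0.2545]
tool_rot: [-2.793, 0.022, 1.447]
force: [0.1, -0.1, -2.3]
grip_width: 0.0105
5.6 [0.56465418 0.16965019 0.25454763] [-2.79253054  0.02243571  1.44664944] [-0.29  0.66 -0.07  1.52 -0.1   1.28 -0.44] [ 0.14749825 -0.07760992 -2.25147173]
{'cen': [-20.4, -2.9, 161.3], 'A': [80.1, -3.5, 124.7], 'B': [-120.9, -2.4, 197.8], 'rv': [-1.3, 20.0, -0.08]}
([-0.0, 0.08, 0.04], [1.28, -0.16, -0.15])
([0.39, 0.02, -6.06], [1.28, -0.16, -0.15])
```

```bash
python3 -m crank '{"travel":[[0,0.1,0],[0,0.1,0],[0,0.1,0]],"rot":[[1.3,-0.2,-0.1],[1.3,-0.2,-0.1],[1.3,-0.2,-0.1]]}' -1 110
python3 - <<'E'
from workcell import bot
from plan import *
import cv2,pickle
o=bot.observe(); c=bot.camera_model('wrist'); im=bot.grab_frame('wrist')
print(o['clock'],o['qpos'].round(2),o['force'])
print(state(o['position'],o['tool_rot']))
pickle.dump((c,im,o),open('w4.pkl','wb'))
cv2.imwrite('pics/w4.png',im[:,:,::-1])
im=bot.grab_frame('side'); cv2.imwrite('pics/s4.png',cv2.resize(im[140:300,200:440,::-1],None,fx=3.3,fy=3.3))
im=bot.grab_frame('scene'); cv2.imwrite('pics/c4.png',cv2.resize(im[140:340,200:440,::-1],None,fx=3,fy=3))
for t in ((80,125,20),(84,64,20)): print(delta(o['position'],o['tool_rot'],tcp(*t)))
E
```

```text
clock: 5.9
position: [0.5648, 0.1707, 0.2565]
tool_rot: [-2.795, -0.002, 1.445]
force: [0.2, 0.1, -2.3]
grip_width: 0.0106
5.9 [-0.28  0.66 -0.08  1.52 -0.12  1.27 -0.42] [ 0.1855459   0.0543476  -2.25925796]
{'cen': [-20.2, 0.5, 163.1], 'A': [80.4, 0.7, 126.7], 'B': [-120.8, 0.4, 199.5], 'rv': [0.09, 19.88, 0.07]}
([-0.02, -0.03, -0.16], [-0.09, 0.13, -0.05])
([0.38, -0.08, -6.26], [-0.09, 0.13, -0.05])
```

View pics/w4.png

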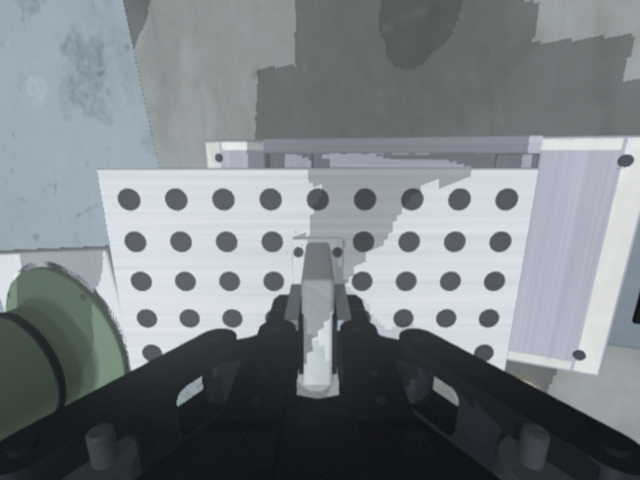

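View pics/s4.png

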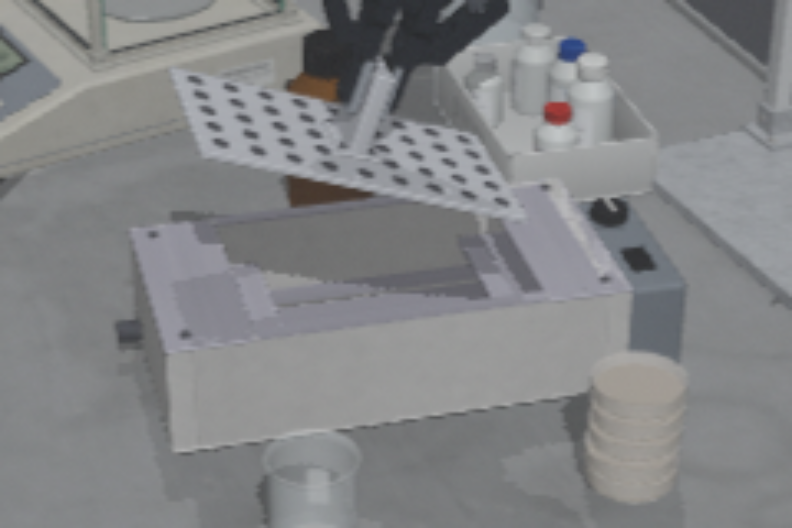

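View pics/c4.png

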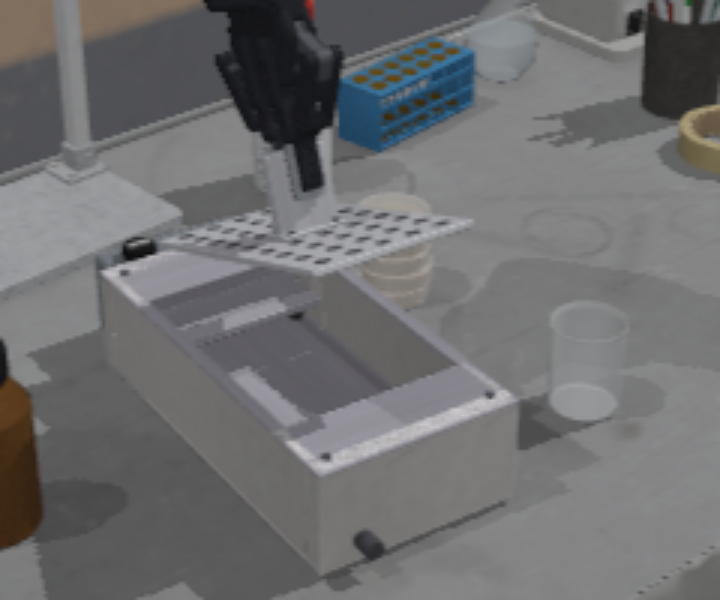

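Run:
```python
from fit import *
c,im,o=pickle.load(open('w4.pkl','rb'))
P=np.array([(-.149,.076,.082),(.149,.076,.082),(.149,-.076,.082),(.093,.066,.082)])
uv=np.array([(206.5,141.5),(638,136.5),(596,374.5),(537,152.5)])
print((proj(c,pose([.5513,.1721,-.1267],P))-uv).round(1))
f=lambda p:(proj(c,pose(p,P))-uv).ravel()
r=least_squares(f,[.55,.17,-.12]);print(r.x.round(4),np.degrees(r.x[2]),f(r.x).round(1))
```

```text
[[-3.6 -1.2]
 [26.3 -2.9]
 [ 4.6  3.4]
 [ 2.8  0.4]]
[ 0.5462  0.1712 -0.1167] -6.689098659694203 [-8.9  2.7 12.7 -2.5 -3.2  2.1 -8.3  1.5]
```

Run:
```python
from workcell import bot
from plan import *
o=bot.observe()
for t in ((82,110,12),(82,80,12),(82,61,12),(105,61,12),(127,61,12)): print(t,delta(o['position'],o['tool_rot'],tcp(*t)))
```

```text
(82, 110, 12) ([-1.56, 0.13, -2.68], [-1.08, -7.85, -0.07])
(82, 80, 12) ([-1.56, 0.13, -5.68], [-1.08, -7.85, -0.07])
(82, 61, 12) ([-1.56, 0.13, -7.58], [-1.08, -7.85, -0.07])
(105, 61, 12) ([0.72, -0.16, -7.58], [-1.08, -7.85, -0.07])
(127, 61, 12) ([2.9, -0.43, -7.58], [-1.08, -7.85, -0.07])
```

```bash
python3 -m crank '{"travel":[[-0.8,0,-1],[-1.55,0.1,-2.2],[-1.55,0.1,-4],[-1.55,0.1,-5.5],[-1.55,0.1,-6.5],[-1.55,0.1,-7],[-1.55,0.1,-7]],"rot":[[-0.5,-4,0],[-1.1,-7.9,0],[-1.1,-7.9,0],[-1.1,-7.9,0],[-1.1,-7.9,0],[-1.1,-7.9,0],[-1.1,-7.9,0]]}' -1 110
python3 - <<'E'
from workcell import bot
from plan import *
import cv2,pickle
o=bot.observe();im=bot.grab_frame('side'); cv2.imwrite('pics/s5.png',cv2.resize(im[140:300,200:440,::-1],None,fx=3.3,fy=3.3))
print(o['clock'],o['force'],o['moment']);print(state(o['position'],o['tool_rot']))
for t in ((82,61,12),(105,61,12),(127,61,12)): print(t,delta(o['position'],o['tool_rot'],tcp(*t)))
E
```

```text
clock: 6.75
position: [0.5495, 0.1718, 0.1852]
tool_rot: [-2.931, 0.001, 1.445]
force: [0.4, -0.0, -2.8]
grip_width: 0.0104
6.75 [ 0.37672358 -0.04826405 -2.82300092] [-0.04031287 -0.33588895  0.04251045]
{'cen': [-22.5, -0.6, 88.1], 'A': [82.2, -0.5, 65.8], 'B': [-127.1, -0.7, 110.4], 'rv': [-0.05, 12.04, 0.05]}
(82, 61, 12) ([-0.02, 0.05, -0.48], [0.04, -0.05, -0.05])
(105, 61, 12) ([2.26, -0.24, -0.48], [0.04, -0.05, -0.05])
(127, 61, 12) ([4.44, -0.51, -0.48], [0.04, -0.05, -0.05])
```

View pics/s5.png

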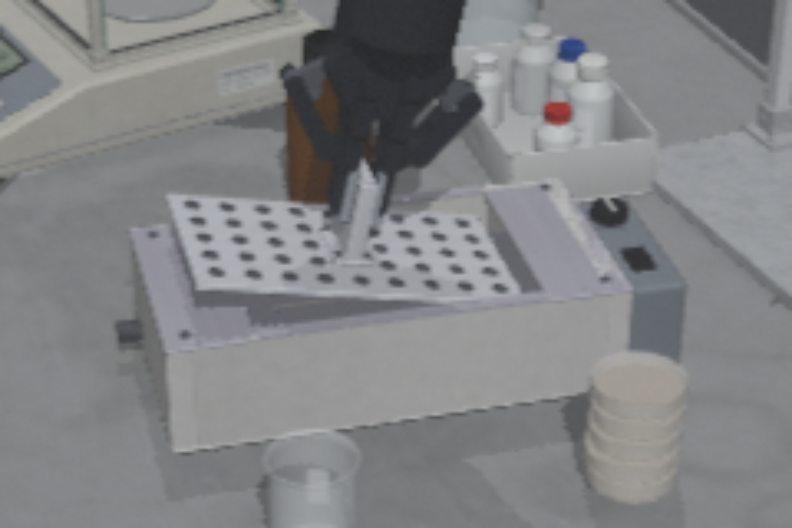

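```bash
python3 -m crank '{"travel":[[0,0,-0.3],[0,0,-0.5],[0.8,-0.1,-0.5],[1.6,-0.2,-0.5],[2.3,-0.25,-0.5],[2.3,-0.25,-0.5]],"rot":[[0,0,0],[0,0,0],[0,0,0],[0,0,0],[0,0,0],[0,0,0]]}' -1 110
python3 - <<'E'
from workcell import bot
from plan import *
o=bot.observe()
print(o['clock'],o['force'],o['moment']);print(state(o['position'],o['tool_rot']))
for t in ((120,61,12),(127,61,12)): print(t,delta(o['position'],o['tool_rot'],tcp(*t)))
E
```

```text
clock: 7.4
position: [0.5736, 0.1692, 0.1808]
tool_rot: [-2.933, 0.0, 1.445]
force: [-0.1, -0.1, -3.4]
grip_width: 0.0104
7.4 [-0.09894352 -0.05882595 -3.40440496] [-0.07658934 -0.31204299  0.01144681]
{'cen': [1.9, -0.1, 83.7], 'A': [106.6, -0.1, 61.5], 'B': [-102.8, -0.1, 105.8], 'rv': [-0.02, 11.94, 0.02]}
(120, 61, 12) ([1.34, -0.16, -0.04], [0.02, 0.06, -0.02])
(127, 61, 12) ([2.04, -0.25, -0.04], [0.02, 0.06, -0.02])
```

```bash
python3 -m crank '{"travel":[[0.5,-0.05,0],[1,-0.1,0],[1.5,-0.2,0],[1.9,-0.25,0],[1.9,-0.25,0],[1.9,-0.25,0]],"rot":[[0,0,0],[0,0,0],[0,0,0],[0,0,0],[0,0,0],[0,0,0]]}' -1 110
python3 - <<'E'
from workcell import bot
from plan import *
import cv2
o=bot.observe()
print(o['clock'],o['force'],o['moment']);print(state(o['position'],o['tool_rot']))
im=bot.grab_frame('wrist'); cv2.imwrite('pics/w6.png',im[:,:,::-1])
for t in ((127,61,8),(127,61,4),(127,60,0)): print(t,delta(o['position'],o['tool_rot'],tcp(*t)))
E
```

```text
clock: 8.0
position: [0.5914, 0.167, 0.1808]
tool_rot: [-2.932, 0.0, 1.445]
force: [0.0, -0.5, -2.7]
grip_width: 0.0106
8.0 [ 0.00857652 -0.46405755 -2.73515222] [-0.07775489 -0.40222201 -0.05660195]
{'cen': [19.8, -0.1, 83.7], 'A': [124.5, 0.1, 61.4], 'B': [-84.9, -0.2, 105.9], 'rv': [-0.03, 11.99, 0.06]}
(127, 61, 8) ([-0.55, 0.07, -0.66], [-0.48, -3.96, -0.07])
(127, 61, 4) ([-1.31, 0.17, -1.33], [-0.99, -7.93, -0.06])
(127, 60, 0) ([-2.03, 0.26, -2.15], [-1.49, -11.9, -0.06])
```

View pics/w6.png

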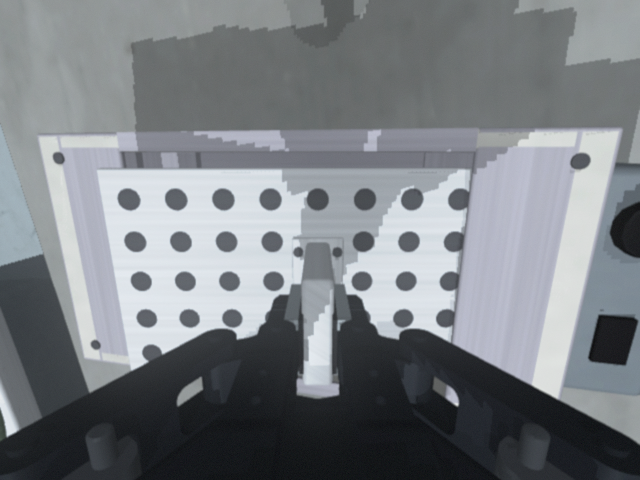

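```bash
python3 -m crank '{"travel":[[0.2,0,0],[-0.2,0,-0.3],[-0.7,0.1,-0.85],[-0.7,0.1,-0.85],[-0.7,0.1,-0.85]],"rot":[[0,0,0],[-0.25,-2,0],[-0.6,-5,0],[-0.6,-5,0],[-0.6,-5,0]]}' -1 110
python3 - <<'E'
from workcell import bot
from plan import *
import cv2,pickle
o=bot.observe();c=bot.camera_model('wrist')
print(o['clock'],o['force'],o['moment']);print(state(o['position'],o['tool_rot']))
im=bot.grab_frame('wrist'); cv2.imwrite('pics/w7.png',im[:,:,::-1]);pickle.dump((c,im,o),open('w7.pkl','wb'))
im=bot.grab_frame('side'); cv2.imwrite('pics/s7.png',cv2.resize(im[140:300,200:440,::-1],None,fx=3.3,fy=3.3))
im=bot.grab_frame('scene'); cv2.imwrite('pics/c7.png',cv2.resize(im[180:340,220:400,::-1],None,fx=3.6,fy=3.6,interpolation=cv2.INTER_CUBIC))
for t in ((127,61,4),(127,61,2),(127,60,0)): print(t,delta(o['position'],o['tool_rot'],tcp(*t)))
E
```

```text
clock: 8.55
position: [0.5846, 0.1681, 0.1728]
tool_rot: [-3.019, -0.0, 1.446]
force: [0.6, 0.5, -2.2]
grip_width: 0.0103
8.55 [ 0.56527524  0.47453165 -2.21992844] [-0.05575396 -0.19473253  0.02189343]
{'cen': [21.4, 0.3, 74.2], 'A': [127.6, 0.4, 61.2], 'B': [-84.8, 0.1, 87.3], 'rv': [0.01, 7.01, 0.09]}
(127, 61, 4) ([-0.63, 0.05, -0.52], [-0.39, -2.98, -0.09])
(127, 61, 2) ([-0.99, 0.1, -0.88], [-0.64, -4.97, -0.09])
(127, 60, 0) ([-1.34, 0.14, -1.35], [-0.89, -6.95, -0.09])
```

View pics/w7.png

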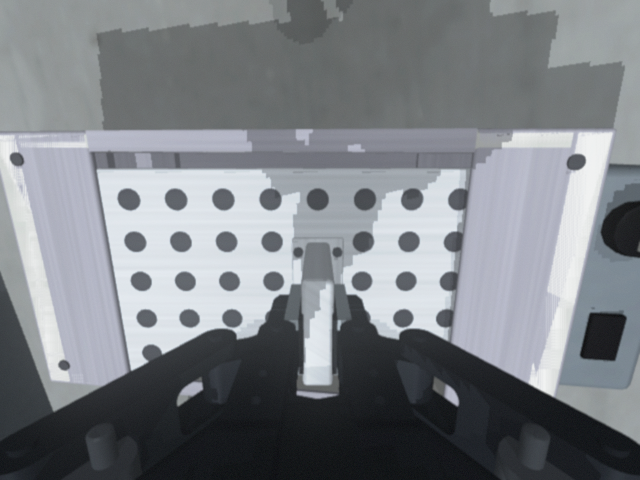

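View pics/c7.png

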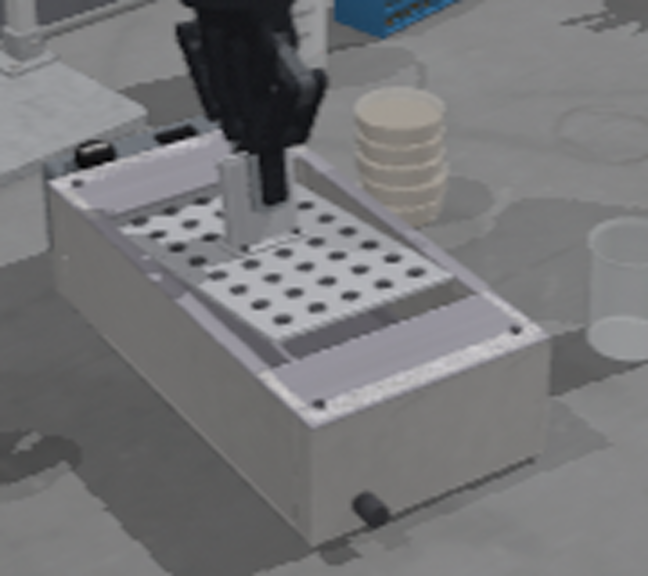

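View pics/s7.png

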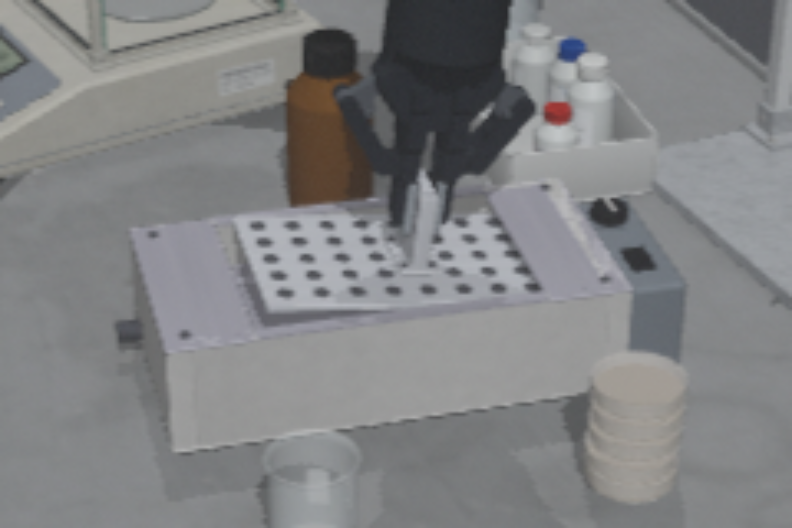

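Run:
```python
from fit import *; from plan import *
c,im,o=pickle.load(open('w7.pkl','rb'))
cv2.imwrite('pics/w7a.png',cv2.resize(im[140:390,60:180,::-1],None,fx=2.4,fy=2.4,interpolation=cv2.INTER_CUBIC))
cv2.imwrite('pics/w7z.png',cv2.resize(im[140:260,80:160,::-1],None,fx=5,fy=5,interpolation=cv2.INTER_CUBIC))
p=[.5513,.1721,-.1267]
print(proj(c,pose(p,[(-.093,y,.082) for y in (.066,.04,.02,0,-.03)])).round(1))
Rt=R.from_euler('xyz',o['tool_rot']);Rp=Rt*R0.inv()
print(proj(c,Rp.apply([(-.107,y,.005) for y in(.058,.04,.02,0,-.03)])+Rt.apply(OFF)+o['position']).round(1))
```

```text
[[ 88.6 151.7]
 [ 97.6 203.1]
 [104.  239.9]
 [110.  274.7]
 [118.4 323.3]]
[[ 91.6 168.8]
 [ 98.2 206.2]
 [105.  245.3]
 [111.5 282. ]
 [120.4 333.1]]
```

View pics/w7z.png

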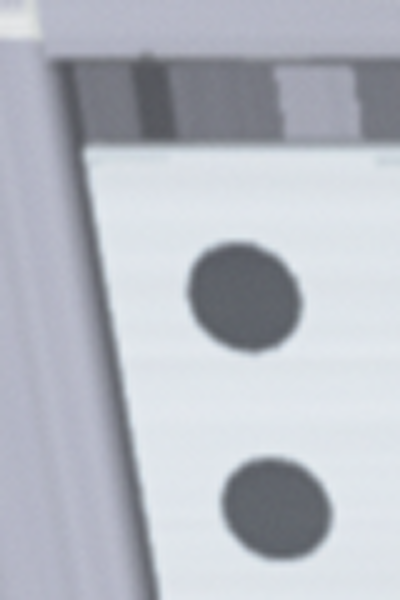

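Run:
```python
from workcell import bot
from plan import *
o=bot.observe()
for t in ((126.5,61,4),(126.5,61,2),(126.5,61,0),(126.5,61.5,-2.4)): print(t,delta(o['position'],o['tool_rot'],tcp(*t)))
```

```text
(126.5, 61, 4) ([-0.72, 0.09, -0.5], [-0.39, -2.94, -0.05])
(126.5, 61, 2) ([-1.09, 0.14, -0.86], [-0.64, -4.93, -0.05])
(126.5, 61, 0) ([-1.44, 0.18, -1.23], [-0.89, -6.91, -0.05])
(126.5, 61.5, -2.4) ([-1.84, 0.23, -1.63], [-1.2, -9.29, -0.05])
```

```bash
python3 -m crank '{"travel":[[-0.35,0.05,-0.25],[-0.7,0.1,-0.5],[-1.1,0.15,-0.85],[-1.1,0.15,-0.85],[-1.1,0.15,-0.85]],"rot":[[-0.2,-1.5,0],[-0.4,-2.9,0],[-0.6,-4.9,0],[-0.6,-4.9,0],[-0.6,-4.9,0]]}' -1 110
python3 - <<'E'
from workcell import bot
from plan import *
import cv2,pickle
o=bot.observe()
print(o['clock'],o['force'],o['moment']);print(state(o['position'],o['tool_rot']))
im=bot.grab_frame('wrist'); cv2.imwrite('pics/w8.png',im[:,:,::-1])
for t in ((126.5,61,0),(126.5,61.5,-2.4)): print(t,delta(o['position'],o['tool_rot'],tcp(*t)))
E
```

```text
clock: 9.2
position: [0.5738, 0.1695, 0.1641]
tool_rot: [-3.106, -0.0, 1.445]
force: [0.3, 0.0, -2.6]
grip_width: 0.0106
9.2 [ 0.34471501  0.02767356 -2.61217548] [-0.04296698 -0.07515915  0.01284151]
{'cen': [19.1, 0.3, 64.9], 'A': [126.0, 0.4, 61.0], 'B': [-87.8, 0.2, 68.7], 'rv': [0.02, 2.06, 0.07]}
(126.5, 61, 0) ([-0.32, 0.02, -0.38], [-0.29, -2.04, -0.07])
(126.5, 61.5, -2.4) ([-0.72, 0.07, -0.79], [-0.59, -4.42, -0.07])
```

View pics/w8.png

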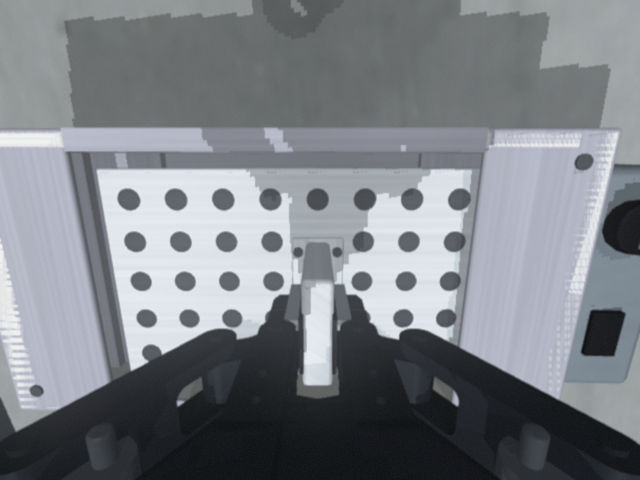

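The B end has passed inside the near rim, with its edge at columns 98–130 and the rim edge to its left. No contact force shows.

```bash
python3 -m crank '{"travel":[[-0.25,0,-0.25],[-0.5,0.05,-0.5],[-0.75,0.05,-0.75],[-0.75,0.05,-0.75],[-0.75,0.05,-0.75]],"rot":[[-0.2,-1.5,0],[-0.4,-3,0],[-0.6,-4.4,0],[-0.6,-4.4,0],[-0.6,-4.4,0]]}' -1 110
python3 - <<'E'
from workcell import bot
from plan import *
for i in range(1):
    o=bot.observe()
    print(o['clock'],o['force'].round(2),o['moment'].round(2));print(state(o['position'],o['tool_rot']))
E
```

```text
clock: 9.75
position: [0.5664, 0.1699, 0.1566]
tool_rot: [3.1, 0.0, 1.445]
force: [0.4, -0.0, -2.6]
grip_width: 0.0105
9.75 [ 0.38 -0.03 -2.59] [0.01 0.08 0.03]
{'cen': [19.4, -0.3, 57.4], 'A': [126.3, -0.2, 61.8], 'B': [-87.5, -0.4, 52.9], 'rv': [-0.02, -2.39, 0.06]}
```

```bash
python3 -m crank '{"travel":[[0,0,-0.1],[0,0,-0.2],[0,0,-0.2]],"rot":[[0,0,0],[0,0,0],[0,0,0]]}' && python3 -m crank '{"travel":[[0,0,-0.1],[0,0,-0.1]],"rot":[[0,0,0],[0,0,0]]}'
python3 - <<'E'
from workcell import bot
from plan import *
o=bot.observe()
print(o['clock'],o['force'].round(2),o['moment'].round(2));print(state(o['position'],o['tool_rot']))
E
```

```text
clock: 10.05
position: [0.5661, 0.1698, 0.1542]
tool_rot: [3.099, 0.0, 1.445]
force: [-0.5, -1.0, -3.0]
grip_width: 0.0104
clock: 10.25
position: [0.5661, 0.1699, 0.1534]
tool_rot: [3.099, 0.0, 1.445]
force: [0.3, -1.3, -1.6]
grip_width: 0.0108
10.25 [ 0.35 -1.3  -1.61] [0.06 0.04 0.04]
{'cen': [19.2, -0.3, 54.2], 'A': [126.1, -0.2, 58.7], 'B': [-87.7, -0.4, 49.6], 'rv': [-0.01, -2.44, 0.07]}
```

```bash
python3 -m crank '{"travel":[[-0.3,0.04,0],[-0.6,0.08,0],[-0.9,0.11,0],[-1.2,0.15,0],[-1.2,0.15,0]],"rot":[[0,0,0],[0,0,0],[0,0,0],[0,0,0],[0,0,0]]}'
python3 - <<'E'
from workcell import bot
from plan import *
o=bot.observe()
print(o['clock'],o['force'].round(2),o['moment'].round(2));print(state(o['position'],o['tool_rot']))
E
```

```text
clock: 10.75
position: [0.5535, 0.1717, 0.1534]
tool_rot: [3.1, 0.0, 1.446]
force: [-0.6, -0.4, -1.5]
grip_width: 0.0106
10.75 [-0.64 -0.36 -1.46] [0.06 0.21 0.  ]
{'cen': [6.4, -0.2, 54.2], 'A': [113.3, -0.0, 58.7], 'B': [-100.5, -0.4, 49.7], 'rv': [-0.02, -2.41, 0.09]}
```

```bash
python3 -m crank '{"travel":[[-0.1,0.01,0],[-0.2,0.03,0],[-0.2,0.03,0]],"rot":[[0,0,0],[0,0,0],[0,0,0]]}';  python3 -m crank '{"travel":[[-0.1,0.01,0],[-0.1,0.01,0]],"rot":[[0,0,0],[0,0,0]]}'; python3 -m crank '{"travel":[[-0.1,0.01,0],[-0.1,0.01,0]],"rot":[[0,0,0],[0,0,0]]}'
```

```text
clock: 11.05
position: [0.5519, 0.1718, 0.1534]
tool_rot: [3.099, 0.0, 1.445]
force: [0.0, -0.4, -1.9]
grip_width: 0.0106
clock: 11.25
position: [0.5509, 0.1719, 0.1534]
tool_rot: [3.099, 0.0, 1.445]
force: [0.7, -0.6, -1.0]
grip_width: 0.0105
clock: 11.45
position: [0.5499, 0.172, 0.1534]
tool_rot: [3.099, 0.0, 1.445]
force: [0.6, 0.2, -1.5]
grip_width: 0.0104
```

Run:
```python
from workcell import bot
from plan import *
o=bot.observe()
print(o['clock'],o['force'].round(2),o['moment'].round(2));print(state(o['position'],o['tool_rot']))
```

```text
11.45 [ 0.55  0.16 -1.52] [ 0.09  0.25 -0.01]
{'cen': [2.8, -0.3, 54.2], 'A': [109.7, -0.1, 58.7], 'B': [-104.1, -0.4, 49.6], 'rv': [-0.02, -2.43, 0.08]}
```

```bash
python3 -m crank '{"travel":[[-0.1,0.01,0],[-0.1,0.01,0]],"rot":[[0,0,0],[0,0,0]]}';  python3 -m crank '{"travel":[[-0.1,0.01,0],[-0.1,0.01,0]],"rot":[[0,0,0],[0,0,0]]}'
```

```text
clock: 11.65
position: [0.5489, 0.1721, 0.1534]
tool_rot: [3.099, 0.0, 1.445]
force: [-0.2, 1.0, -1.2]
grip_width: 0.0109
clock: 11.85
position: [0.5481, 0.1721, 0.1535]
tool_rot: [3.099, 0.0, 1.445]
force: [1.0, -0.6, -0.8]
grip_width: 0.0107
```

```bash
python3 -m crank '{"travel":[[-0.1,0.01,0],[-0.1,0.01,0]],"rot":[[0,0,0],[0,0,0]]}'
python3 - <<'E'
from workcell import bot
from plan import *
o=bot.observe()
print(o['force'].round(2),o['moment'].round(2));print(state(o['position'],o['tool_rot']))
E
```

```text
clock: 12.05
position: [0.5474, 0.1722, 0.1536]
tool_rot: [3.098, -0.0, 1.445]
force: [5.1, -1.6, -0.7]
grip_width: 0.0107
[ 5.1  -1.62 -0.7 ] [-0.24 -0.91 -0.12]
{'cen': [0.5, -0.4, 54.4], 'A': [107.4, -0.3, 59.1], 'B': [-106.4, -0.5, 49.8], 'rv': [0.0, -2.5, 0.06]}
```

Run:
```python
from workcell import bot
from plan import *
o=bot.observe()
xc=2.2
for th,zb in ((-2.5,50.5),(-1.2,50.5),(0,50.5),(0,49.5)):
    za=zb-214*np.sin(np.radians(th)); xa=xc+107*np.cos(np.radians(th))
    print(th,delta(o['position'],o['tool_rot'],tcp(xa,za,th)))
```

```text
-2.5 ([0.17, 0.02, 0.07], [-0.0, -0.0, -0.06])
-1.2 ([0.4, -0.01, -0.16], [0.16, 1.29, -0.06])
0 ([0.6, -0.03, -0.38], [0.31, 2.48, -0.06])
0 ([0.6, -0.03, -0.48], [0.31, 2.48, -0.06])
```

```bash
python3 -m crank '{"travel":[[0.22,-0.02,0],[0.22,-0.02,0],[0.45,-0.04,-0.15],[0.65,-0.05,-0.36],[0.65,-0.05,-0.36],[0.65,-0.05,-0.36]],"rot":[[0,0,0],[0,0,0],[0.16,1.3,0],[0.3,2.5,0],[0.3,2.5,0],[0.3,2.5,0]]}'
python3 - <<'E'
from workcell import bot
from plan import *
o=bot.observe()
print(o['force'].round(2),o['moment'].round(2));print(state(o['position'],o['tool_rot']))
E
```

```text
clock: 12.65
position: [0.5535, 0.1716, 0.1495]
tool_rot: [-3.14, 0.001, 1.445]
force: [-0.4, -0.1, -2.9]
grip_width: 0.0107
[-0.4  -0.09 -2.92] [-0.07 -0.02  0.  ]
{'cen': [2.1, -0.3, 50.2], 'A': [109.1, -0.2, 50.0], 'B': [-104.9, -0.4, 50.4], 'rv': [-0.04, 0.11, 0.04]}
```

```bash
python3 -m crank '{"travel":[[0,0,-0.05],[0,0,-0.1],[0,0,-0.1]],"rot":[[0,0,0],[0,0,0],[0,0,0]]}'
python3 - <<'E'
from workcell import bot
from plan import *
import cv2
o=bot.observe()
print(o['force'].round(2),o['moment'].round(2));print(state(o['position'],o['tool_rot']))
im=bot.grab_frame('wrist'); cv2.imwrite('pics/w9.png',im[:,:,::-1])
E
```

```text
clock: 12.95
position: [0.5535, 0.1717, 0.1489]
tool_rot: [-3.14, 0.001, 1.445]
force: [-1.1, -2.4, -0.7]
grip_width: 0.0103
[-1.09 -2.38 -0.75] [-0.27 -0.01 -0.05]
{'cen': [2.1, -0.2, 49.6], 'A': [109.1, -0.1, 49.5], 'B': [-104.9, -0.3, 49.7], 'rv': [-0.04, 0.08, 0.07]}
```

```bash
python3 -m crank '{"travel":[[0,0,-0.05],[0,0,-0.05],[0,0,-0.05]],"rot":[[0,0,0],[0,0,0],[0,0,0]]}'
python3 - <<'E'
from workcell import bot
from plan import *
o=bot.observe()
print(o['force'].round(2),o['moment'].round(2));print(state(o['position'],o['tool_rot']))
E
```

```text
clock: 13.3
position: [0.5535, 0.1717, 0.1484]
tool_rot: [-3.14, 0.001, 1.445]
force: [-1.2, -1.4, 2.7]
grip_width: 0.0102
[-1.19 -1.38  2.67] [-0.44  0.15 -0.04]
{'cen': [2.1, -0.1, 49.1], 'A': [109.1, -0.0, 49.0], 'B': [-104.9, -0.3, 49.3], 'rv': [-0.03, 0.08, 0.07]}
```

View pics/w9.png

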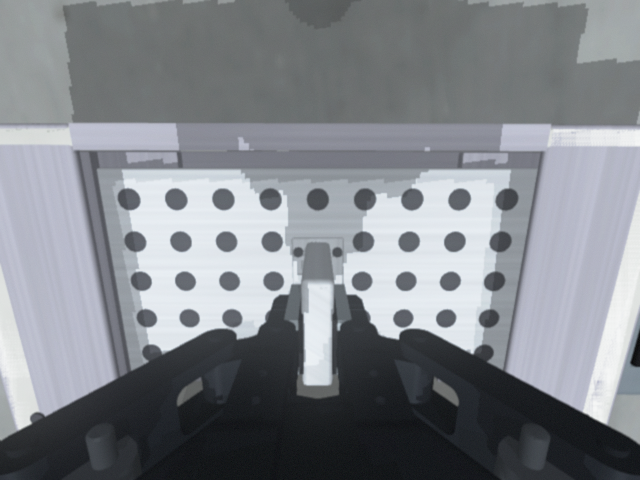

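```bash
python3 -m crank '{"travel":[[0,0,0],[0,0,0],[0,0,0],[0,0,0],[0,0,0],[0,0,0]],"rot":[[0,0,0],[0,0,0],[0,0,0],[0,0,0],[0,0,0],[0,0,0]]}' 0 20
python3 - <<'E'
from workcell import bot
import cv2
o=bot.observe()
print(o['force'].round(2),o['moment'].round(2))
im=bot.grab_frame('wrist'); cv2.imwrite('pics/w10.png',im[:,:,::-1])
E
```

```text
clock: 13.9
position: [0.5535, 0.1718, 0.1483]
tool_rot: [-3.14, 0.001, 1.445]
force: [-0.3, -0.8, -0.2]
grip_width: 0.0426
[-0.29 -0.82 -0.2 ] [-0.01  0.03 -0.06]
```

View pics/w10.png

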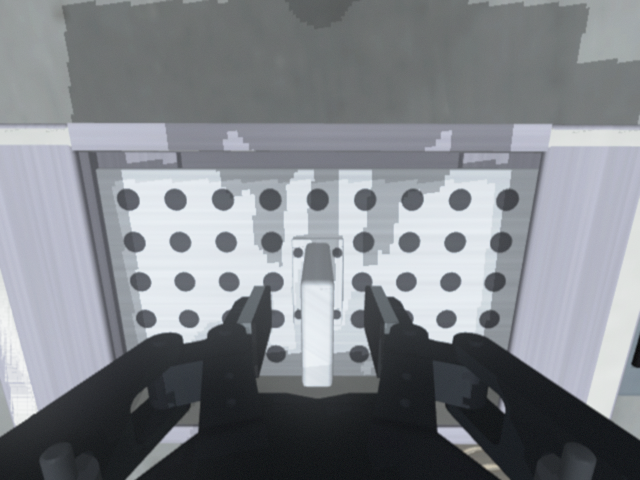

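```bash
python3 -m crank '{"travel":[[0,0,2],[0,0,5],[0,0,9],[0,0,13],[0,-3,15],[0,-7,16],[0,-9,16],[0,-9,16]],"rot":[[0,0,0],[0,0,0],[0,0,0],[0,0,0],[0,0,0],[0,0,0],[0,0,0],[0,0,0]]}' 0 20; python3 -m crank '{"travel":[[0,0,0],[0,0,0]],"rot":[[0,0,0],[0,0,0]]}'
python3 - <<'E'
from workcell import bot
import cv2,pickle
o=bot.observe();c=bot.camera_model('wrist')
im=bot.grab_frame('wrist'); cv2.imwrite('pics/w11.png',im[:,:,::-1]);pickle.dump((c,im,o),open('w11.pkl','wb'))
im=bot.grab_frame('side'); cv2.imwrite('pics/s11.png',im[:,:,::-1]);cv2.imwrite('pics/s11z.png',cv2.resize(im[180:290,220:420,::-1],None,fx=4,fy=4,interpolation=cv2.INTER_CUBIC))
im=bot.grab_frame('scene'); cv2.imwrite('pics/c11.png',cv2.resize(im[180:340,220:410,::-1],None,fx=3.6,fy=3.6,interpolation=cv2.INTER_CUBIC))
for n in('scene','side'):
  bot.grab_frame(n)
  for t in('petri','beaker','reagent'):
    r=bot.silhouettes(n,t); print(n,t,r[0]['box'] if r else 0)
E
```

```text
clock: 14.75
position: [0.5536, 0.0785, 0.3089]
tool_rot: [-3.141, 0.001, 1.441]
force: [0.8, -0.1, 0.7]
grip_width: 0.0429
clock: 14.95
position: [0.5534, 0.0828, 0.3081]
tool_rot: [-3.14, 0.0, 1.447]
force: [0.2, 0.5, 0.5]
grip_width: 0.043
scene petri [332.6, 222.1, 27.9, 38.9]
scene beaker [396.2, 259.9, 27.0, 45.1]
scene reagent [194.8, 285.1, 37.5, 72.4]
side petri [393.8, 269.0, 33.4, 49.3]
side beaker [295.0, 292.6, 29.0, 43.1]
side reagent [301.8, 177.0, 27.0, 58.0]
```

View pics/w11.png

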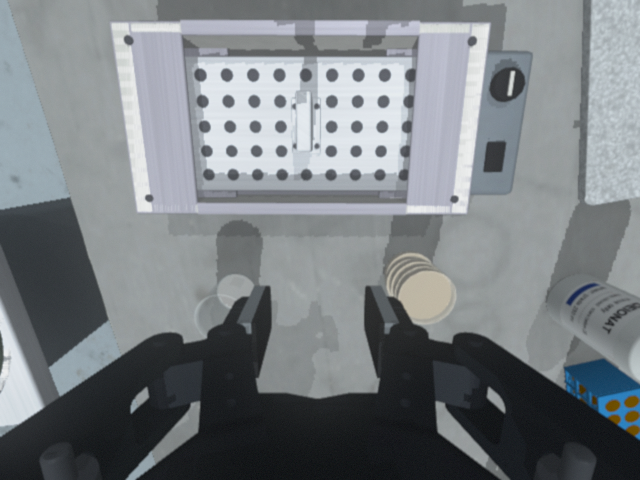

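View pics/s11z.png

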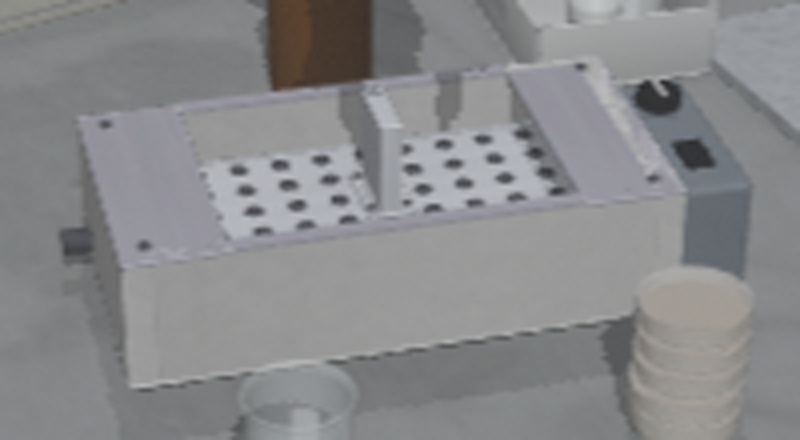

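View pics/c11.png

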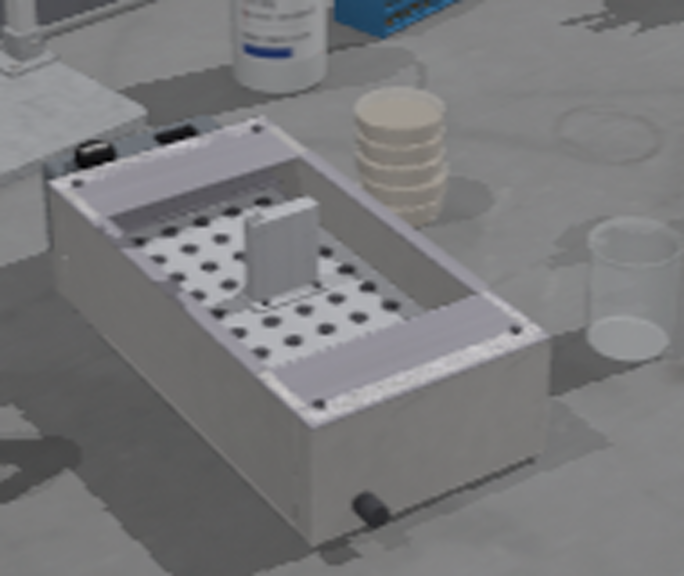

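The plate lies flat inside, the tab is upright and free, and the gripper is clear above. The bystanders' boxes match the first pictures within 1–3 px, so I'm handing it in.

Run:
```python
from workcell import bot
print(bot.observe()['force'].round(1)); print(bot.job_done())
```

```text
[-0.1  0.1 -0.2]
the job is handed in; nothing more can be done
None
```

The plate is in the bath, lying flat between the stop steps on both ledges. The gripper has let go and is clear above it. The job was handed in at about 15–16 s; no verdict is reported.

**What I did:** I gripped the tab, tilted the plate 20° over the bath and eased it to 12°. I passed the far end under the +x rim and let the other end down inside the near rim. With that end on its ledge I slid the plate toward −x until it met the stop step at about 5 N. I then backed off 1.5 mm and laid the plate flat.

**What the last checks showed:**
- **Seat height:** under about 5 N of contact, the two ends read 49.0 and 49.3 mm. The ledge floor is at 50 mm and the step tops at 56 mm, so neither end is on a step.
- **Force:** the highest reading on the plate was about 5 N, well under 30 N. Readings were taken only between moves.
- **Pictures after release:** the plate stayed in place, and the boxes around the dish stack, beaker and bottle matched the first pictures within 1–3 px (4 px for the bottle's height).

**Checks that disagreed or were not done:**
- **Seat centre:** the wrist camera put it at about +5 mm, while the touch put it at about +2.6 mm. I used the touch. The camera showed a scale error of about 1.3 %, and the remaining difference is probably bath-position error.
- **Sideways moment:** while pressing down there was a small moment about x, about −0.4 N·m, so the −y edge may have touched first. It vanished on release.
- **+x stop:** I did not touch it separately.

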